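# Bring the slip-on magnifier over the gel comb

## Task

Fit the magnifier to the boom stand: push its sleeve fully home onto the upright spigot at the boom's end, with the lens pointing straight out along the boom, while the boom is still pushed in. Then squeeze the lock button into its grip, draw the boom out until its index line is on the 100 mm mark (the second long mark after zero), so that the lens is over the comb of the open gel tank, and finish holding it there with the grip in your fingers and the button squeezed right in. Do not drag the boom against its lock, and leave everything else on the bench where it is.

Things in the scene. Friction and masses are not known exactly. Their poses are not given: they have to be found in the camera images.
- magnifier: Loose slip-on magnifier, 110 g: upright steel sleeve (24 mm outside, 14 mm bore, 46 mm tall) and beside its foot, on a 14 mm neck, a flat lens in a black ring (80 mm across, 12 mm thick). Stands on the bench, sleeve upright. Origin: centre of the sleeve's foot; z up the sleeve, x to the lens, whose centre is 82 mm away. Mass centre 50 mm to the lens side: grip the sleeve along y, about 40 N.
- lens_centre (a point): Middle of the magnifier's lens glass, 6 mm above the underside of the head.
- stand: Fixed boom stand: base plate 150 x 110 x 14 mm, rod 160 mm tall and on it a level square tube (26 mm, from 40 mm behind the rod to 160 mm ahead, axis 115 mm above the bench). Origin on the bench under the rod; x axis: the way the boom extends, z up. On the tube's top a slot and scale marks every 10 mm; those at 0, 50 and 100 mm are longer, on both sides of the slot.
- boom (a joint): Extension of the boom (16 mm square steel bar) out of the tube, m: 0 fully in, 0.120 fully out; equals the scale reading at the index line (0.100 = the 100 mm mark). It starts up to 35 mm out. With the button out a brake locks it (slips at about 15 N); with the button in it slides with 2 to 4 N and stays where it is left.
- index (a point): Centre of the index line, a dark crossbar that rides on the boom in the tube's slot, 15 mm above the tube's axis.
- spigot (a point): Foot of the spigot, on the 30 mm square block at the boom's outer end, 125 mm above the bench, 68 mm further out along the stand's x than the grip's middle. Upright round pin, 12 mm diameter, 40 mm tall, its last 8 mm tapering to 5 mm. Home: the sleeve's foot on the block, the magnifier's origin at this point (1 mm clearance all round; the head may sag a few degrees). Axes as the stand's.
- grip (a point): Middle of the squeeze grip on the boom, between tube and spigot: black block 44 mm long (along the boom), 30 mm across, 44 mm high; the point is on the boom's axis, 115 mm above the bench, and moves with the boom. Axes as the stand's. The +y side has the lock button, the other side is plain and ribbed. Pinch from above across the boom (along y), centred about 3 mm towards the button.
- lock_button (a joint): Travel of the lock button into the grip, m: about 0 out (brake on), 0.006 right in (free from 0.002). Grey pad 26 mm long, 24 mm high, 8.5 mm proud of the grip's +y side (2.5 mm when in): the grip is 38.5 mm across with the button out, 32.5 mm with it in. Sprung: 15 N to start, 18 N right in; a pinch of about 30 N across the grip presses it. Springs out when let go.
- gel_tank: Fixed open gel tank, clear plastic, 150 x 100 mm and 65 mm high, lying lengthwise below the boom's outer end; origin under its centre.
- comb (a point): Middle of the comb's top edge in the gel tank, 63 mm above the bench; with the boom at 100 mm and the lens straight out the lens centre is above it within a few millimetres.
- microtube_rack: Bystander, loose, to be left alone: blue slab rack for microtubes, 100 x 140 x 28 mm, with three clear tubes in it; origin under its centre.
- pipette: Bystander, loose, to be left alone: black and grey micropipette lying on its side, 280 mm long, 26 mm thick; origin on the bench under its middle, x axis towards the tip.
- reagent_bottle: Bystander, loose, to be left alone: glass reagent bottle with screw cap, 66 mm diameter, 150 mm tall; origin under its centre.
- beaker: Bystander, loose, to be left alone: open glass beaker, 68 mm diameter, 85 mm tall; origin under its centre.
- tube_rack: Bystander, loose, to be left alone: open rack 75 x 150 x 55 mm with seven capped 50 ml tubes standing to 100 mm; origin under its centre.
- marker_pen: Bystander, loose, to be left alone: marker pen lying down, 140 mm long, 13 mm thick; origin on the bench under its middle.
- spare_comb: Bystander, loose, to be left alone: spare gel comb lying flat, white plastic, 95 mm wide, 5 mm thick; origin under the middle of its back.
Things that resemble listed ones, but are neither listed nor needed, are in the scene too. Leave any turquoise look-alike of the magnifier alone.

How it is judged:
On the way, in this order (a step that is already met when the one before it is completed fails the run):
1. the magnifier's sleeve is fully home on the spigot while the boom is still pushed in (z of magnifier in the frame of spigot below 0.004 m and horizontal distance between magnifier and spigot below 0.004 m and angle between magnifier's own z axis and vertical below 0.15 rad and value of joint boom below 0.05 m), for 0.2 s.
2. the boom is at the 100 mm mark with the button in (value of joint boom between 0.096 and 0.104 m and value of joint lock_button above 0.004 m), for 0.2 s.
At the end, for the whole second after the job is handed in: Boom still at 100 mm within 4 mm, lock button in by over 4 of its 6 mm, fingers pressing the boom's grip with over 5 N; sleeve home on the spigot (within 4 mm in height and sideways, tilt under 8.5 degrees) and not touched; lens centre within 30 mm of above the comb (all of step 2 and velocity of joint boom between -0.004 and 0.004 m/s and contact force between the fingers and boom above 5 N and z of magnifier in the frame of spigot below 0.004 m and horizontal distance between magnifier and spigot below 0.004 m and angle between magnifier's own z axis and vertical below 0.15 rad and horizontal distance between lens_centre and comb below 0.03 m and contact force between each of the arm, the fingers and magnifier below 0.2 N); the arm keeps its last pose, push and grip.
It fails at once if the boom is dragged against its lock (moves more than 6 mm from its start while the button is out) ((velocity of joint boom above 0.015 m/s or velocity of joint boom below -0.015 m/s) and distance of index from where it was at the start of the episode above 0.006 m and value of joint lock_button below 0.001 m).
It fails at once if a bystander on the bench is shifted by more than 30 mm (distance of any of microtube_rack, pipette, reagent_bottle, beaker, tube_rack, marker_pen, spare_comb from where it was at the start of the episode above 0.03 m).
It also fails if it takes over 58 s, if anything falls off the work surface, if the arm or the gripper's body presses on something with over 40 N, if the wrist force passes 120 N, or if a joint passes its speed limit or range.

## Robot

A 7-joint arm with a two-finger parallel gripper is mounted at the origin on the work surface. World frame = base frame: x ahead of the robot, y to its left, z up, the work surface at z = 0. Lengths are in m, angles in rad, forces in N, time in s.
With the tool pointing down it reaches from about 0.35 to 0.9 m from the base axis. Payload 7.2 kg.
Tool frame: the origin (TCP) lies at the very end of the fingers, on their centre line; the grasp point (between the pads) lies 19 mm behind it; z points along the fingers, y is the line along which they close (so a half turn about z gives the same grasp; the last joint's range is limited). The gripper opens to 88 mm and grips with 3 to 60 N. Pads are 20 mm wide; open, the fingers measure 115 mm over their backs; the gripper's body (75 mm by 178 mm) begins 61 mm behind the grasp point.
Start: joints at [-1.35, 0.411, -0.013, 1.596, 0.006, 1.134, -0.082], TCP at [0.178, 0.599, 0.223] pointing down, gripper open.
Joint ranges: [-2.95, 2.95], [-0.29, 1.99], [-1.47, 1.44], [0.14, 2.54], [-1.03, 4.17], [0.13, 1.85], [-2.86, 2.86]. Speed limits (rad/s): [2.39, 2.39, 3.01, 3.01, 3.14, 3.14, 3.14].

## Interface

Orientations are given as a unit quaternion [x, y, z, w].
In Python, from plant import manip gives the robot as it stands.
- The arm moves only by the tool play_rows, never from a script. Its argument "motion" is one flat list of numbers, 7 for each row, row after row: the opening, from 0 (shut) to 1 (fully open), then the shift along the tool's x, y, z in m, then the turn, a rotation vector about the tool's x, y, z in degrees. In form: [jaw, dx, dy, dz, rx, ry, rz, jaw, dx, dy, dz, rx, ry, rz, ...]. A call has 1 to 12 rows; each row is the pose to reach, as a shift and turn from the pose commanded when the call began, along the tool's axes at that moment; what a row does not reach only later rows make up. A row lasts 1/12 s, in which the tool goes at most 41.7 mm and 7.16 degrees, less where a joint would pass 70% of its speed; a pose out of reach is approached as far as the arm can. A call with a gripper value outside its range is refused whole. The fingers move at their own pace and stop on an object; "force" is the grip in N (left out, the last holds). Time passes only in rows, so rows that repeat a pose let the fingers close. It gives the time, the measured TCP pose, the force and the opening at its end, in the units of the state.
- manip.observe(): the state, without advancing time (a new reading comes with each control period).
- manip.read_camera(name): name is "side" or "top"; returns a dict with "pixels" (384x512x3 uint8, red, green, blue), "fx", "fy", "cx", "cy" (pixels), "world_from_camera" (4x4, takes a point from camera to world coordinates). Camera axes: x right, y down, z forward; pixel columns grow to the right and rows downward; lengths in m; the calibration is good to about 2 mm. A picture is of the moment at which its call begins. There is no depth.
- manip.hand_in(): hands the job in, once; it reports no verdict.
Trained networks look in a picture, given as the dict that the camera call returned (one of the last four; its "shot" number tells which), for a name from the list of things; names that differ only in an ending like _2 or _b are one class to them, and where a whole thing is asked for, a point or a joint stands for the part that bears it (a point fixed in the world has none). Each returns a list of dicts, best first, with "p" (0 to 1); they miss things now and then, are a little off and sometimes report something else, mostly with a low value. They report only what shows in the picture. A call takes as long as a camera call. They do not tell look-alikes from the thing itself.
- manip.spot_in(picture, query): "centre" ([column, row] in pixels, amid what is visible of it).
- manip.masks_of(picture, query): "mask" (384x512 bool, what is visible of it) and "centre" ([column, row] in pixels, amid what is visible of it).
The state is a dict: "time_s": time; "joints": joint angles; "qvel": joint speeds; "joint_torque": joint torques, N m; "ee_pos": TCP position; "tcp_rot": TCP orientation; "contact_force": force on the tool from outside, world axes, zero at the start; "moment": the same for the moment, N m; "width": finger opening in m.
Only numpy, scipy, OpenCV 4.12 (cv2) and the standard library are available. Lean on these libraries where they do the work, as an engineer would, in place of code of your own. Each camera call takes 0.05 s, during which the arm holds its last target. There are 200 camera calls.

## Working session

There is one attempt and no reset: what is moved stays moved. The work goes in short steps, Python scripts to look and compute and a tool call to move; the robot and the scene stay as the last step left them, time stands still between calls to the robot, and variables do not carry over. Pictures are saved under pics/ and viewed, on a budget of 10 in all, crops included, one or two more only if the job needs it, and the job is handed in when it is done.

Besides the shell and the picture viewer there is one more tool, called after "Emit:" as a command line: name --argument value ..., lists and objects as JSON in quotes. play_rows: Moves the arm, as the interface text tells. Its arguments: {"type":"object","properties":{"motion":{"type":"array"},"force":{"type":"number"}},"required":["motion"]}

```bash
mkdir -p pics; cat > h.py <<'E'
import numpy as np, cv2
from plant import manip
def shot(n,f=None):
    p=manip.read_camera(n)
    if f: cv2.imwrite('pics/'+f,p['pixels'][:,:,::-1])
    return p
def ray(p,c):
    T=np.array(p['world_from_camera']); d=T[:3,:3]@np.array([(c[0]-p['cx'])/p['fx'],(c[1]-p['cy'])/p['fy'],1]); return T[:3,3],d
def at_z(p,c,z):
    o,d=ray(p,c); return o+d*(z-o[2])/d[2]
def tri(pc):
    A=np.zeros((3,3));b=np.zeros(3)
    for p,c in pc:
        o,d=ray(p,c); d=d/np.linalg.norm(d); M=np.eye(3)-np.outer(d,d);A+=M;b+=M@o
    return np.linalg.solve(A,b)
def proj(p,X):
    T=np.linalg.inv(np.array(p['world_from_camera'])); q=T[:3,:3]@np.array(X)+T[:3,3]
    return np.array([p['fx']*q[0]/q[2]+p['cx'],p['fy']*q[1]/q[2]+p['cy']])
E
python3 - <<'E'
from h import *
P={n:shot(n) for n in('top','side')}
cv2.imwrite('pics/a.png',np.hstack([P['top']['pixels'],P['side']['pixels']])[:,:,::-1])
cv2.imwrite('pics/t.png',P['top']['pixels'][:,:,::-1]);cv2.imwrite('pics/s.png',P['side']['pixels'][:,:,::-1])
s=manip.observe();print({k:np.round(s[k],3) for k in('time_s','ee_pos','tcp_rot','contact_force','width')})
for n,p in P.items():
    print(n,np.round(p['world_from_camera'],3).tolist(),p['fx'])
    for q in ['magnifier','lens_centre','spigot','grip','index','lock_button','comb','gel_tank','stand','tube_rack','reagent_bottle','beaker']:
        print(q,[(round(d['p'],2),np.round(d['centre']).tolist(),) for d in manip.spot_in(p,q)[:3]])
E
```

```text
{'time_s': np.float64(0.1), 'ee_pos': array([0.178, 0.599, 0.222]), 'tcp_rot': array([ 0.144,  0.99 , -0.001, -0.   ]), 'contact_force': array([ 0.122, -0.514, -0.431]), 'width': np.float64(0.088)}
top [[-0.009, -0.991, 0.132, 0.331], [-1.0, 0.007, -0.013, -0.088], [0.012, -0.132, -0.991, 1.341], [0.0, 0.0, 0.0, 1.0]] 442.55639782307793
magnifier [(0.86, [325.0, 310.0]), (0.84, [376.0, 198.0]), (0.23, [147.0, 171.0])]
lens_centre [(0.94, [325.0, 308.0]), (0.71, [375.0, 199.0])]
spigot [(0.62, [207.0, 176.0])]
grip [(0.84, [211.0, 174.0])]
index [(0.8, [207.0, 175.0])]
lock_button [(0.52, [212.0, 170.0])]
comb [(0.63, [288.0, 186.0])]
gel_tank [(0.67, [291.0, 188.0])]
stand [(0.58, [150.0, 170.0])]
tube_rack [(0.97, [139.0, 117.0])]
reagent_bottle [(0.75, [201.0, 108.0])]
beaker [(0.56, [261.0, 107.0])]
side [[0.963, -0.186, 0.194, 0.3], [-0.268, -0.705, 0.657, -0.779], [0.014, -0.685, -0.729, 0.851], [0.0, 0.0, 0.0, 1.0]] 393.219741979446
magnifier [(0.71, [281.0, 348.0]), (0.6, [128.0, 315.0]), (0.25, [264.0, 241.0])]
lens_centre [(0.97, [126.0, 313.0]), (0.68, [284.0, 344.0])]
spigot [(0.78, [251.0, 164.0])]
grip [(0.75, [178.0, 171.0]), (0.59, [253.0, 163.0])]
index [(0.64, [344.0, 297.0])]
lock_button []
comb [(0.89, [265.0, 246.0]), (0.65, [204.0, 323.0])]
gel_tank [(0.8, [262.0, 246.0])]
stand [(0.68, [242.0, 139.0])]
tube_rack [(0.56, [286.0, 124.0])]
reagent_bottle [(0.98, [312.0, 153.0])]
beaker [(0.96, [338.0, 194.0])]
```

View pics/t.png

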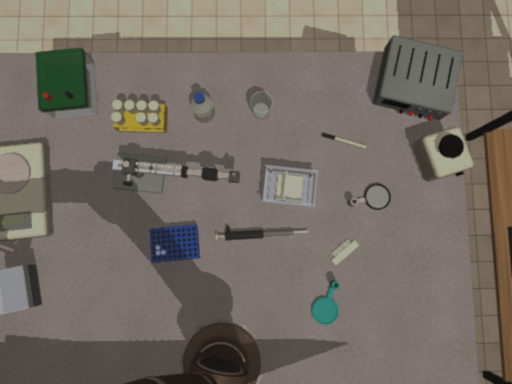

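View pics/s.png

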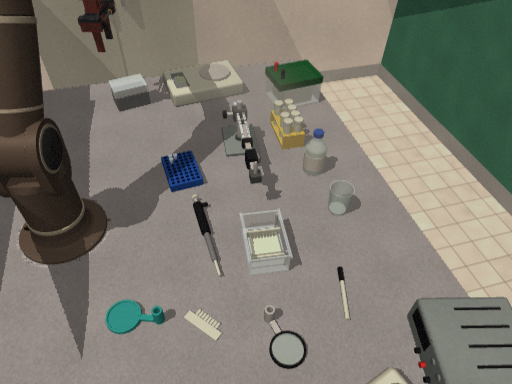

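Top view: stand rod at about (127,165), boom to the right, spigot at (234,176), tank at (290,187). The real (black) magnifier has its sleeve at (355,202) and lens at (377,197); the turquoise look-alike is at (325,310). I'll zoom in on the key parts.

```bash
python3 - <<'E'
from h import *
t=cv2.imread('pics/t.png');s=cv2.imread('pics/s.png')
def c(im,x,y,w,h,k): return cv2.resize(im[y:y+h,x:x+w],None,fx=k,fy=k,interpolation=cv2.INTER_CUBIC)
a=c(t,105,150,160,50,5)          # 800x250
b=np.hstack([c(t,340,175,66,50,6)[:300,:396],c(s,220,95,67,100,3),c(s,255,298,60,80,3.75)[:,:203]][:1])
r=c(s,250,300,60,70,4.2)[:300]; q=c(s,222,98,50,100,3)
def pad(i): return cv2.copyMakeBorder(i,0,300-i.shape[0],0,0,cv2.BORDER_CONSTANT)
row=np.hstack([pad(b),pad(r),pad(q)])[:,:800]; row=cv2.copyMakeBorder(row,0,0,0,800-row.shape[1],cv2.BORDER_CONSTANT)
cv2.imwrite('pics/b.png',np.vstack([a,row])); print(b.shape,r.shape,q.shape)
E
```

```text
(300, 396, 3) (294, 252, 3) (300, 150, 3)
```

View pics/b.png

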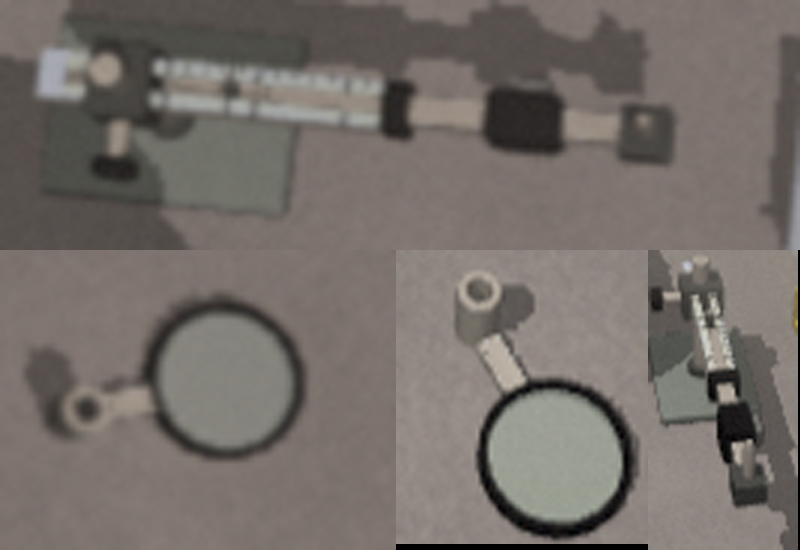

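```bash
python3 - <<'E'
from h import *
t=shot('top');s=shot('side')
f=lambda x0,y0,k,u,v:(x0+(u+.5)/k-.5,y0+(v+.5)/k-.5)
T=lambda u,v:f(105,150,5,u,v); M=lambda u,v:f(340,175,6,u,v-250); S=lambda u,v:f(250,300,4.2,u-396,v-250); Q=lambda u,v:f(222,98,3,u-648,v-250)
pr=lambda n,x:print(n,np.round(x,4))
pr('sleeve top z',at_z(t,M(88,408),.046)); pr('side',at_z(s,S(480,292),.046));pr('tri',tri([(t,M(88,408)),(s,S(480,292))]))
pr('lens',at_z(t,M(225,379),.012)); pr('side',at_z(s,S(558,458),.012))
pr('block',at_z(t,T(645,132),.125)); pr('spig tip t',at_z(t,T(643,120),.165)); pr('spig tip s',at_z(s,Q(747,451),.165))
pr('grip',at_z(t,T(525,120),.137)); pr('collar',at_z(t,T(398,110),.13)); pr('tube0',at_z(t,T(157,82),.128));pr('m50',at_z(t,T(258,94),.128));pr('m100',at_z(t,T(350,100),.128));pr('idx',at_z(t,T(232,88),.13))
pr('boomL',at_z(t,T(440,112),.123)); pr('boomR',at_z(t,T(592,126),.123))
for n,q in(('comb',.063),('gel_tank',.03)):
  for p in(t,s):
    for d in manip.masks_of(p,n)[:2]: pr(n,[*at_z(p,d['centre'],q),d['p']])
E
```

```text
sleeve top z [ 0.4635 -0.3965  0.046 ]
side [ 0.4607 -0.3959  0.046 ]
tri [ 0.4621 -0.3961  0.0464]
lens [ 0.4812 -0.4746  0.012 ]
side [ 0.4787 -0.4775  0.012 ]
block [ 0.5275 -0.0439  0.125 ]
spig tip t [ 0.5276 -0.0442  0.165 ]
spig tip s [ 0.5205 -0.0559  0.165 ]
grip [0.5327 0.0217 0.137 ]
collar [0.54   0.0927 0.13  ]
tube0 [0.557  0.2266 0.128 ]
m50 [0.5498 0.1706 0.128 ]
m100 [0.5461 0.1196 0.128 ]
idx [0.5529 0.1846 0.13  ]
boomL [0.5399 0.0703 0.123 ]
boomR [ 0.5314 -0.0143  0.123 ]
comb [ 0.5037 -0.2086  0.063   0.58  ]
comb [ 0.4787 -0.4523  0.063   0.28  ]
comb [ 0.4944 -0.2273  0.063   0.85  ]
gel_tank [ 0.5063 -0.2099  0.03    0.58  ]
gel_tank [ 0.5061 -0.2065  0.03    0.86  ]
```

```bash
cat >> h.py <<'E'
from scipy.spatial.transform import Rotation as Ro
def delta(pos,yh):  # tool down, tool y at world heading yh deg
    s=manip.observe(); R=Ro.from_quat(s['tcp_rot']); a=np.radians(yh); y=np.array([np.cos(a),np.sin(a),0]); z=np.array([0,0,-1.]); x=np.cross(y,z)
    G=Ro.from_matrix(np.c_[x,y,z]); d=R.inv().apply(np.array(pos)-s['ee_pos']); r=np.degrees((R.inv()*G).as_rotvec())
    print(np.round(d,4).tolist(),np.round(r,1).tolist(),'pos',np.round(s['ee_pos'],4),'F',np.round(s['contact_force'],1),'w',round(float(s['width']),4),'t',s['time_s'])
E
python3 -c "
from h import *
delta([.5,.3,.26],40)"
```

```text
[-0.3939, -0.195, -0.0373] [-0.0, -0.0, 33.5] pos [0.178  0.5991 0.2227] F [-0.3  0.4 -0.1] w 0.0877 t 1.6
```

Emit:
play_rows --motion '[1,-0.394,-0.195,-0.037,0,0,33.5,1,-0.394,-0.195,-0.037,0,0,33.5,1,-0.394,-0.195,-0.037,0,0,33.5,1,-0.394,-0.195,-0.037,0,0,33.5,1,-0.394,-0.195,-0.037,0,0,33.5,1,-0.394,-0.195,-0.037,0,0,33.5,1,-0.394,-0.195,-0.037,0,0,33.5,1,-0.394,-0.195,-0.037,0,0,33.5,1,-0.394,-0.195,-0.037,0,0,33.5,1,-0.394,-0.195,-0.037,0,0,33.5,1,-0.394,-0.195,-0.037,0,0,33.5,1,-0.394,-0.195,-0.037,0,0,33.5]'

```text
time_s: 2.6
ee_pos: [0.5049, 0.2941, 0.2605]
tcp_rot: [0.427, 0.904, -0.0, 0.002]
contact_force: [0.8, 0.3, -0.2]
width: 0.088
```

```bash
python3 -c "
from h import *
delta([.52,-.08,.26],10)"
```

```text
[-0.2985, -0.2261, 0.0011] [0.1, 0.2, 29.4] pos [0.5049 0.2941 0.2605] F [ 0.8  0.3 -0.2] w 0.088 t 2.6
```

Emit:
play_rows --motion '[1,-0.3,-0.226,0,0,0,29.4,1,-0.3,-0.226,0,0,0,29.4,1,-0.3,-0.226,0,0,0,29.4,1,-0.3,-0.226,0,0,0,29.4,1,-0.3,-0.226,0,0,0,29.4,1,-0.3,-0.226,0,0,0,29.4,1,-0.3,-0.226,0,0,0,29.4,1,-0.3,-0.226,0,0,0,29.4,1,-0.3,-0.226,0,0,0,29.4,1,-0.3,-0.226,0,0,0,29.4,1,-0.3,-0.226,0,0,0,29.4]'

```text
time_s: 3.52
ee_pos: [0.5193, -0.0772, 0.2598]
tcp_rot: [0.641, 0.768, 0.0, 0.0]
contact_force: [0.9, 1.3, 0.7]
width: 0.0879
```

```bash
python3 -c "
from h import *
delta([.462,-.396,.10],12.7)"
```

```text
[-0.3034, -0.1134, 0.1599] [0.0, 0.0, -2.4] pos [ 0.5193 -0.0772  0.2598] F [0.9 1.3 0.7] w 0.0879 t 3.5167
```

Emit:
play_rows --motion '[1,-0.303,-0.113,0.16,0,0,-2.4,1,-0.303,-0.113,0.16,0,0,-2.4,1,-0.303,-0.113,0.16,0,0,-2.4,1,-0.303,-0.113,0.16,0,0,-2.4,1,-0.303,-0.113,0.16,0,0,-2.4,1,-0.303,-0.113,0.16,0,0,-2.4,1,-0.303,-0.113,0.16,0,0,-2.4,1,-0.303,-0.113,0.16,0,0,-2.4,1,-0.303,-0.113,0.16,0,0,-2.4,1,-0.303,-0.113,0.16,0,0,-2.4,1,-0.303,-0.113,0.16,0,0,-2.4,1,-0.303,-0.113,0.16,0,0,-2.4]'

```text
time_s: 4.52
ee_pos: [0.4654, -0.3914, 0.0994]
tcp_rot: [0.622, 0.783, 0.001, -0.0]
contact_force: [-0.6, -0.3, 1.1]
width: 0.0881
```

```bash
python3 -c "
from h import *
delta([.462,-.396,.013],12.7)
s=shot('side');t=shot('top');cv2.imwrite('pics/c.png',np.hstack([cv2.resize(s['pixels'][250:384,220:320],None,fx=4,fy=4,interpolation=2),cv2.resize(t['pixels'][150:284,330:430],None,fx=4,fy=4,interpolation=2)])[:,:,::-1])"
```

```text
[-0.0038, -0.0044, 0.0864] [0.0, -0.1, 0.4] pos [ 0.4654 -0.3914  0.0994] F [-0.6 -0.3  1.1] w 0.0881 t 4.5167
```

View pics/c.png

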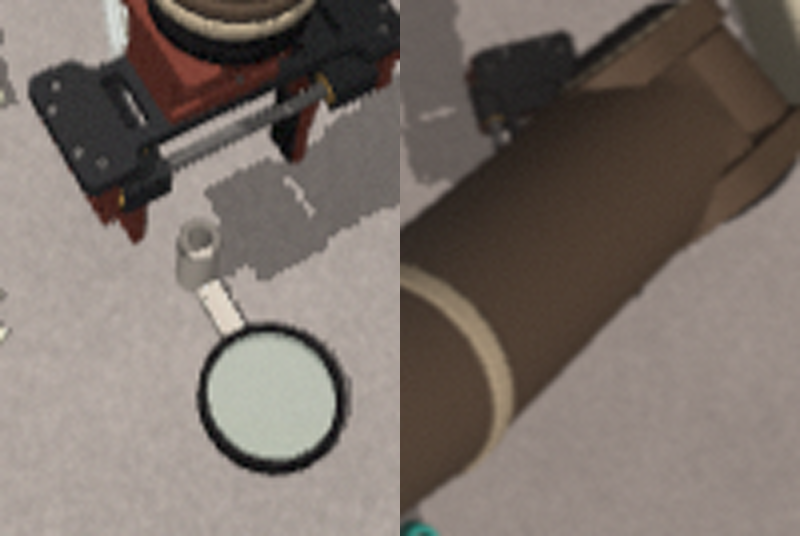

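The side view shows the fingers straddling the sleeve (crop 197,235), with the lens below it, so the alignment looks good. Next I descend and grip.

Emit:
play_rows --motion '[1,-0.004,-0.004,0.01,0,0,0.4,1,-0.004,-0.004,0.03,0,0,0.4,1,-0.004,-0.004,0.05,0,0,0.4,1,-0.004,-0.004,0.07,0,0,0.4,1,-0.004,-0.004,0.084,0,0,0.4,1,-0.004,-0.004,0.0865,0,0,0.4,1,-0.004,-0.004,0.0865,0,0,0.4,1,-0.004,-0.004,0.0865,0,0,0.4]' --force 40

```text
time_s: 5.28
ee_pos: [0.4613, -0.3987, 0.0137]
tcp_rot: [0.626, 0.78, -0.0, 0.0]
contact_force: [0.7, 0.2, -0.4]
width: 0.0877
```

Emit:
play_rows --motion '[0.5,0,0,0,0,0,0,0.4,0,0,0,0,0,0,0.3,0,0,0,0,0,0,0,0,0,0,0,0,0,0,0,0,0,0,0,0,0,0,0,0,0,0,0,0,0,0,0,0,0,0,0,0,0,0,0,0]' --force 40

```text
$.motion: bad value
```

```bash
python3 -c "
from h import *
delta([.462,-.396,.22],12.7)"
```

```text
[0.0024, 0.0013, -0.2063] [0.0, 0.0, -0.1] pos [ 0.4613 -0.3987  0.0137] F [ 0.7  0.2 -0.4] w 0.0877 t 5.2833
```

Emit:
play_rows --motion '[0.6,0.002,0.001,0,0,0,0,0.4,0.002,0.001,0,0,0,0,0.2,0.002,0.001,0,0,0,0,0,0.002,0.001,0,0,0,0,0,0.002,0.001,0,0,0,0,0,0.002,0.001,0,0,0,0,0,0.002,0.001,0,0,0,0,0,0.002,0.001,0,0,0,0]' --force 40

```text
time_s: 5.95
ee_pos: [0.4615, -0.3963, 0.0131]
tcp_rot: [0.626, 0.78, -0.0, -0.0]
contact_force: [-0.5, -1.7, -0.9]
width: 0.0378
```

```bash
python3 -c "
from h import *
delta([.462,-.396,.22],12.7)"
```

```text
[0.0002, 0.0006, -0.2069] [-0.0, -0.0, -0.2] pos [ 0.4615 -0.3963  0.0131] F [-0.5 -1.7 -0.9] w 0.0378 t 5.95
```

Emit:
play_rows --motion '[0,0,0,0,0,0,0,0,0,0,0,0,0,0,0,0,0,0,0,0,0,0,0,0,0,0,0,0,0,0,0,0,0,0,0,0,0,0,-0.02,0,0,0,0,0,0,-0.05,0,0,0,0,0,0,-0.09,0,0,0,0,0,0,-0.13,0,0,0,0,0,0,-0.17,0,0,0,0,0,0,-0.205,0,0,0]'

```text
time_s: 6.87
ee_pos: [0.4612, -0.3965, 0.2207]
tcp_rot: [0.626, 0.78, -0.0, 0.0]
contact_force: [0.9, 0.2, -0.2]
width: 0.0224
```

```bash
python3 -c "
from h import *
delta([.5325,-.0439,.26],-6.2)
s=shot('side');cv2.imwrite('pics/d.png',cv2.resize(s['pixels'][150:384,170:420],None,fx=2.5,fy=2.5,interpolation=2)[:,:,::-1])"
```

```text
[0.3287, 0.1461, -0.0395] [0.0, 0.0, 18.7] pos [ 0.4612 -0.3965  0.2207] F [ 0.9  0.2 -0.2] w 0.0224 t 6.8667
```

View pics/d.png

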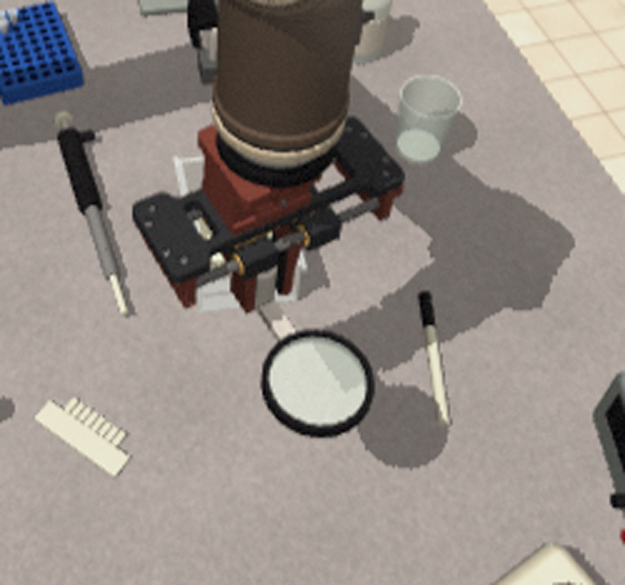

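The magnifier is held level, with the lens at (318,382) in the crop. Next I check the spigot estimate in the saved first pictures.

```bash
python3 - <<'E'
from h import *
t=shot('top');s=shot('side');it=cv2.imread('pics/t.png');is_=cv2.imread('pics/s.png')
X=np.array([.5275,-.0439])
out=[]
for p,im,x0,y0 in((t,it,205,155),(s,is_,232,148)):
    c=cv2.resize(im[y0:y0+34,x0:x0+40],None,fx=10,fy=10,interpolation=2)
    for z,col in((.125,(0,0,255)),(.165,(0,255,0))):
        u=(proj(p,[*X,z])-[x0,y0]+.5)*10-.5; print(np.round(proj(p,[*X,z]),1)); cv2.circle(c,tuple(int(v) for v in u),3,col,-1)
    out.append(c)
cv2.imwrite('pics/e.png',np.hstack(out))
E
```

```text
[233.6 176. ]
[233.1 173.6]
[255.6 172.4]
[256.  161.2]
```

View pics/e.png

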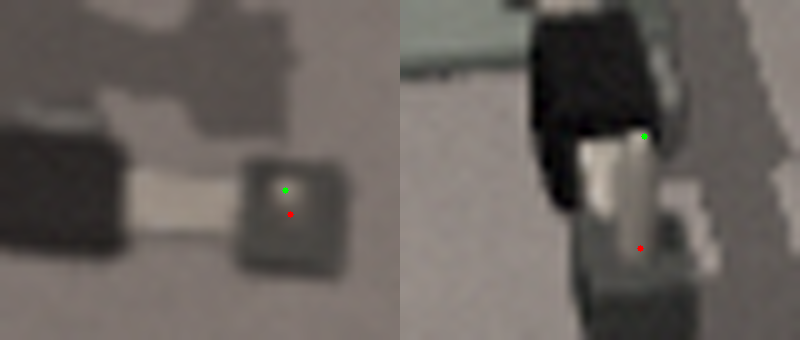

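Emit:
play_rows --motion '[0,0.329,0.146,-0.04,0,0,18.7,0,0.329,0.146,-0.04,0,0,18.7,0,0.329,0.146,-0.04,0,0,18.7,0,0.329,0.146,-0.04,0,0,18.7,0,0.329,0.146,-0.04,0,0,18.7,0,0.329,0.146,-0.04,0,0,18.7,0,0.329,0.146,-0.04,0,0,18.7,0,0.329,0.146,-0.04,0,0,18.7,0,0.329,0.146,-0.04,0,0,18.7,0,0.329,0.146,-0.04,0,0,18.7,0,0.329,0.146,-0.04,0,0,18.7,0,0.329,0.146,-0.04,0,0,18.7]'

```text
time_s: 8.02
ee_pos: [0.5317, -0.044, 0.2569]
tcp_rot: [0.744, 0.668, -0.001, -0.0]
contact_force: [0.6, -0.5, -1.2]
width: 0.0224
```

The projected spigot axis agrees with both views within about 1–2 mm; the pin in the side view sits about 0.8 px left of the marks. I go just above the tip and compare.

```bash
python3 -c "
from h import *
delta([.5267,-.0445,.186],-6.2)"
```

```text
[-0.0009, -0.0047, 0.0709] [-0.1, 0.1, 0.1] pos [ 0.5317 -0.044   0.2569] F [ 0.6 -0.5 -1.2] w 0.0224 t 8.0167
```

Emit:
play_rows --motion '[0,-0.001,-0.005,0.015,0,0,0,0,-0.001,-0.005,0.035,0,0,0,0,-0.001,-0.005,0.055,0,0,0,0,-0.001,-0.005,0.066,0,0,0,0,-0.001,-0.005,0.071,0,0,0,0,-0.001,-0.005,0.071,0,0,0,0,-0.001,-0.005,0.071,0,0,0]'

```text
time_s: 8.6
ee_pos: [0.5276, -0.0447, 0.1875]
tcp_rot: [0.744, 0.668, -0.0, 0.0]
contact_force: [0.7, 0.6, -1.0]
width: 0.0227
```

```bash
python3 -c "
from h import *
delta([.5267,-.0445,.186],-6.2)
s=shot('side');t=shot('top')
for p in (s,t): print(np.round(proj(p,[.5267,-.0445,.219]),1),np.round(proj(p,[.5267,-.0445,.173]),1),np.round(proj(p,[.5267,-.0445,.165]),1))
cv2.imwrite('pics/f.png',np.hstack([cv2.resize(s['pixels'][120:220,210:310],None,fx=5,fy=5,interpolation=2),cv2.resize(t['pixels'][125:225,200:260],None,fx=5,fy=5,interpolation=2)])[:,:,::-1])"
```

```text
[0.0001, -0.0009, 0.0015] [0.0, 0.0, -0.0] pos [ 0.5276 -0.0447  0.1875] F [ 0.7  0.6 -1. ] w 0.0227 t 8.6
[256.2 145.3] [255.8 159.1] [255.7 161.4]
[232.5 170.5] [233.2 173.4] [233.3 173.9]
```

View pics/f.png

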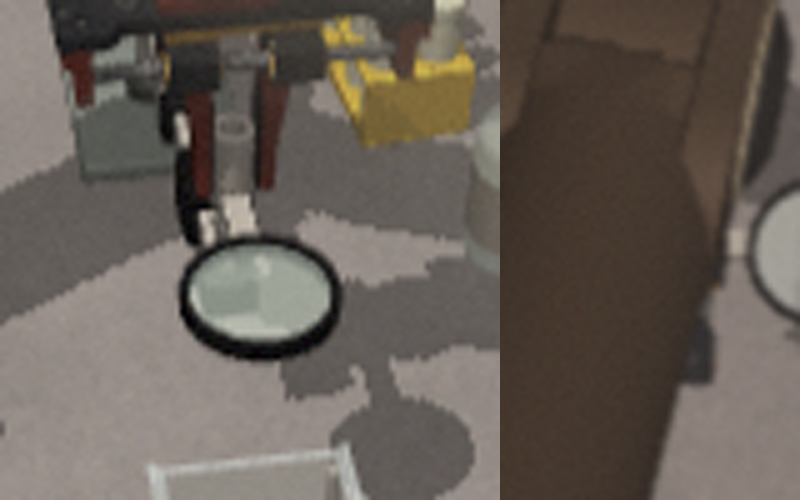

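Side view: the held sleeve's top is at about (256.5,145), as the projection predicts, and the spigot is hidden behind it. I shift about 1.4 mm toward −x to match the side-view pin, then descend in steps with force checks.

Emit:
play_rows --motion '[0,0,-0.0015,0,0,0,0,0,0,-0.0015,0.002,0,0,0,0,0,-0.0015,0.005,0,0,0,0,0,-0.0015,0.008,0,0,0,0,0,-0.0015,0.011,0,0,0,0,0,-0.0015,0.014,0,0,0,0,0,-0.0015,0.016,0,0,0,0,0,-0.0015,0.016,0,0,0]'

```text
time_s: 9.37
ee_pos: [0.5259, -0.0438, 0.1706]
tcp_rot: [0.744, 0.668, -0.0, -0.0]
contact_force: [-0.1, 0.2, -0.2]
width: 0.0227
```

```bash
python3 -c "
from h import *
delta([.5262,-.0445,.138],-6.2)"
```

```text
[-0.0007, 0.0004, 0.0326] [-0.0, 0.0, 0.1] pos [ 0.5259 -0.0438  0.1706] F [-0.1  0.2 -0.2] w 0.0227 t 9.3667
```

Emit:
play_rows --motion '[0,0,0,0.003,0,0,0,0,0,0,0.006,0,0,0,0,0,0,0.009,0,0,0,0,0,0,0.012,0,0,0,0,0,0,0.012,0,0,0]'

```text
time_s: 9.78
ee_pos: [0.5263, -0.0438, 0.1587]
tcp_rot: [0.744, 0.668, 0.0, 0.0]
contact_force: [2.7, -0.9, -2.8]
width: 0.0227
```

```bash
python3 -c "
from h import *
delta([.5262,-.0445,.138],-6.2)"
```

```text
[-0.0007, -0.0001, 0.0207] [0.0, 0.0, 0.1] pos [ 0.5263 -0.0438  0.1587] F [ 2.7 -0.9 -2.8] w 0.0227 t 9.7833
```

Emit:
play_rows --motion '[0,0,0.001,0.003,0,0,0,0,0,0.001,0.006,0,0,0,0,0,0.001,0.009,0,0,0,0,0,0.001,0.012,0,0,0,0,0,0.001,0.015,0,0,0,0,0,0.001,0.015,0,0,0]'

```text
time_s: 10.28
ee_pos: [0.5266, -0.0438, 0.1434]
tcp_rot: [0.744, 0.668, -0.0, -0.0]
contact_force: [-0.3, 0.0, -0.9]
width: 0.0227
```

```bash
python3 -c "
from h import *
delta([.5262,-.0445,.138],-6.2)"
```

```text
[-0.0007, -0.0003, 0.0054] [-0.1, 0.0, 0.0] pos [ 0.5266 -0.0438  0.1434] F [-0.3  0.  -0.9] w 0.0227 t 10.2833
```

Emit:
play_rows --motion '[0,0,0,0.002,0,0,0,0,0,0,0.004,0,0,0,0,0,0,0.005,0,0,0,0,0,0,0.006,0,0,0,0,0,0,0.006,0,0,0]'

```text
time_s: 10.7
ee_pos: [0.5269, -0.0439, 0.1381]
tcp_rot: [0.744, 0.668, -0.0, -0.0]
contact_force: [0.3, -0.5, -2.1]
width: 0.0228
```

```bash
python3 -c "
from h import *
delta([.5262,-.0445,.138],-6.2)"
```

```text
[-0.0007, -0.0006, 0.0001] [-0.0, -0.0, 0.1] pos [ 0.5269 -0.0439  0.1381] F [ 0.3 -0.5 -2.1] w 0.0228 t 10.7
```

Emit:
play_rows --motion '[0,0,0,0.001,0,0,0,0,0,0,0.002,0,0,0,0,0,0,0.003,0,0,0,0,0,0,0.003,0,0,0]'

```text
time_s: 11.03
ee_pos: [0.5271, -0.0439, 0.1377]
tcp_rot: [0.744, 0.668, 0.001, -0.001]
contact_force: [-10.2, 1.0, 28.4]
width: 0.0227
```

```bash
python3 -c "
from h import *
delta([.5262,-.0445,.138],-6.2)"
```

```text
[-0.0007, -0.0008, -0.0003] [0.0, -0.1, 0.0] pos [ 0.5271 -0.0439  0.1377] F [-10.2   1.   28.4] w 0.0227 t 11.0333
```

Seated: 28 N upward at z = 0.1377. Relax, open and lift clear.

Emit:
play_rows --motion '[0,0,0,-0.002,0,0,0,0.2,0,0,-0.002,0,0,0,0.5,0,0,-0.002,0,0,0,1,0,0,-0.002,0,0,0,1,0,0,-0.002,0,0,0,1,0,0,-0.002,0,0,0,1,0,0,-0.01,0,0,0,1,0,0,-0.03,0,0,0,1,0,0,-0.055,0,0,0,1,0,0,-0.075,0,0,0,1,0,0,-0.085,0,0,0,1,0,0,-0.085,0,0,0]'

```text
time_s: 12.03
ee_pos: [0.5282, -0.044, 0.2224]
tcp_rot: [0.744, 0.668, 0.002, 0.001]
contact_force: [0.1, -0.1, 0.0]
width: 0.0854
```

```bash
python3 -c "
from h import *
b=np.array([-.108,-.994]);n=np.array([.994,-.108]);g=np.array([.5271,-.0439])-.068*b+.003*n
print(g);delta([*g,.22],-6.2)"
```

```text
[0.537426 0.023368]
[0.068, 0.002, 0.0025] [0.2, -0.1, 0.1] pos [ 0.5282 -0.044   0.2224] F [ 0.1 -0.1  0. ] w 0.0854 t 12.0333
```

Emit:
play_rows --motion '[1,0.03,0.001,0,0,0,0,1,0.06,0.001,0,0,0,0,1,0.068,0.001,0,0,0,0,1,0.068,0.001,0,0,0,0,1,0.068,0.001,0,0,0,0]'

```text
time_s: 12.45
ee_pos: [0.5347, 0.0234, 0.2192]
tcp_rot: [0.744, 0.669, -0.001, -0.0]
contact_force: [0.4, -0.1, 0.9]
width: 0.0879
```

```bash
python3 -c "
from h import *
delta([.5367,.0234,.096],-6.2)
s=shot('side');t=shot('top')
cv2.imwrite('pics/g.png',np.hstack([cv2.resize(s['pixels'][90:220,205:305],None,fx=4.5,fy=4.5,interpolation=2),cv2.resize(t['pixels'][90:220,190:265],None,fx=4.5,fy=4.5,interpolation=2)])[:,:,::-1])"
```

```text
[0.0004, 0.0022, 0.1232] [-0.1, 0.1, 0.1] pos [0.5347 0.0234 0.2192] F [ 0.4 -0.1  0.9] w 0.0879 t 12.45
```

View pics/g.png

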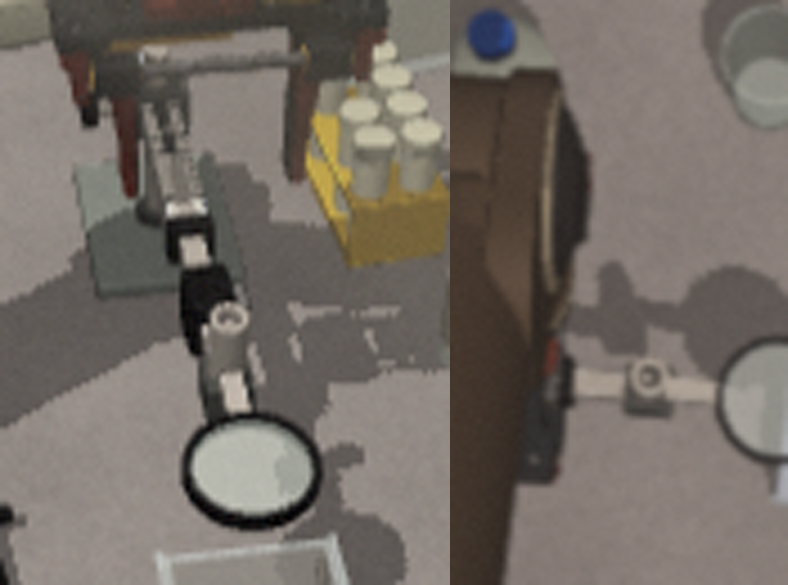

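The magnifier is seated on the spigot (sleeve at crop (229,320), lens straight ahead), and the fingers straddle the boom. Next I descend on the grip and pinch.

Emit:
play_rows --motion '[1,0,0.002,0.02,0,0,0,1,0,0.002,0.045,0,0,0,1,0,0.002,0.07,0,0,0,1,0,0.002,0.095,0,0,0,1,0,0.002,0.115,0,0,0,1,0,0.002,0.123,0,0,0,1,0,0.002,0.123,0,0,0,1,0,0.002,0.123,0,0,0]' --force 35

```text
time_s: 13.22
ee_pos: [0.5374, 0.0224, 0.0976]
tcp_rot: [0.745, 0.668, -0.0, 0.0]
contact_force: [-0.2, 0.1, 0.6]
width: 0.088
```

Emit:
play_rows --motion '[0,0,0,0,0,0,0,0,0,0,0,0,0,0,0,0,0,0,0,0,0,0,0,0,0,0,0,0,0,0,0,0,0,0,0,0,0,0,0,0,0,0,0,0,0,0,0,0,0,0,0,0,0,0,0,0]' --force 35

```text
time_s: 13.88
ee_pos: [0.5389, 0.0233, 0.0974]
tcp_rot: [0.744, 0.668, 0.001, 0.001]
contact_force: [-10.3, 1.5, 2.7]
width: 0.0384
```

Emit:
play_rows --motion '[0,0,0,0,0,0,0,0,0,0,0,0,0,0,0,0,0,0,0,0,0,0,0,0,0,0,0,0]' --force 35

```text
time_s: 14.22
ee_pos: [0.5358, 0.0236, 0.0973]
tcp_rot: [0.744, 0.668, -0.001, -0.001]
contact_force: [-6.3, 0.5, 7.9]
width: 0.0323
```

The button is in (width 32.3 mm). Draw the boom out about 60 mm, then read the scale.

Emit:
play_rows --motion '[0,0,-0.001,0,0,0,0,0,-0.005,-0.001,0,0,0,0,0,-0.011,-0.001,0,0,0,0,0,-0.017,-0.001,0,0,0,0,0,-0.023,-0.001,0,0,0,0,0,-0.029,-0.001,0,0,0,0,0,-0.035,-0.001,0,0,0,0,0,-0.041,-0.001,0,0,0,0,0,-0.047,-0.001,0,0,0,0,0,-0.053,-0.001,0,0,0,0,0,-0.058,-0.001,0,0,0,0,0,-0.06,-0.001,0,0,0,0]' --force 35

```text
time_s: 15.22
ee_pos: [0.5296, -0.037, 0.0973]
tcp_rot: [0.744, 0.668, -0.0, -0.0]
contact_force: [-2.9, 3.0, 5.7]
width: 0.0324
```

Emit:
play_rows --motion '[0,0,0,0,0,0,0,0,0,0,0,0,0,0]'

```text
time_s: 15.38
ee_pos: [0.5295, -0.0372, 0.0973]
tcp_rot: [0.744, 0.668, -0.0, 0.0]
contact_force: [-3.9, -1.1, 6.7]
width: 0.0319
```

```bash
python3 -c "
from h import *
delta([.5367,.0234,.096],-6.2)
t=shot('top');s=shot('side')
old=cv2.imread('pics/t.png')[:,:,::-1]
f=lambda im,x,y,w,h,k:cv2.resize(im[y:y+h,x:x+w],None,fx=k,fy=k,interpolation=2)
cv2.imwrite('pics/i.png',np.vstack([f(old,118,155,80,25,10),f(t['pixels'],118,155,80,25,10)])[:,:,::-1])
cv2.imwrite('pics/j.png',f(s['pixels'],205,90,80,95,6)[:,:,::-1])"
```

```text
[0.061, 0.0006, 0.0013] [-0.0, 0.0, 0.0] pos [ 0.5295 -0.0372  0.0973] F [-3.9 -1.1  6.7] w 0.0319 t 15.3833
```

View pics/i.png

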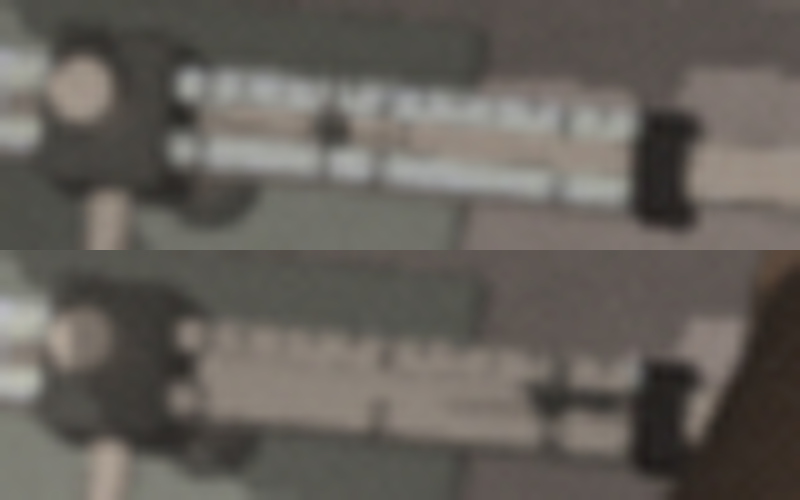

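Top crop: the 100 mm mark crosses at about column 557 (50 mm mark at 380) and the index is at about 548, which reads about 97 mm. It started at about 36 mm and the tool has moved 60.8 mm, which agrees. It needs 3 mm more.

Emit:
play_rows --motion '[0,-0.001,0,0,0,0,0,0,-0.002,0,0,0,0,0,0,-0.003,0,0,0,0,0,0,-0.003,0,0,0,0,0,0,-0.003,0,0,0,0,0,0,-0.003,0,0,0,0,0]' --force 35

```text
time_s: 15.98
ee_pos: [0.5293, -0.0394, 0.0973]
tcp_rot: [0.744, 0.668, -0.0, -0.0]
contact_force: [-2.3, 1.8, 6.8]
width: 0.032
```

```bash
python3 -c "
from h import *
delta([.5367,.0234,.096],-6.2)
t=shot('top');s=shot('side')
f=lambda im,x,y,w,h,k:cv2.resize(im[y:y+h,x:x+w],None,fx=k,fy=k,interpolation=2)
a=f(t['pixels'],150,155,40,25,10);b=f(s['pixels'],200,90,100,170,3.5)
a=cv2.copyMakeBorder(a,0,b.shape[0]-a.shape[0],0,0,0)
for p in(t,s):
  for q in('lens_centre','comb'):
    print(q,[(round(d['p'],2),np.round(d['centre'],1).tolist(),np.round(at_z(p,d['centre'],.063 if q=='comb' else .131),3).tolist()) for d in manip.spot_in(p,q)[:3]])
cv2.imwrite('pics/k.png',np.hstack([a,b])[:,:,::-1])"
```

```text
[0.0632, 0.0006, 0.0013] [-0.0, -0.0, 0.1] pos [ 0.5293 -0.0394  0.0973] F [-2.3  1.8  6.8] w 0.032 t 15.9833
lens_centre [(0.91, [282.9, 180.3], [0.514, -0.18, 0.131]), (0.84, [325.3, 307.4], [0.17, -0.288, 0.131])]
comb [(0.87, [298.6, 191.9], [0.489, -0.231, 0.063]), (0.46, [341.3, 140.2], [0.643, -0.361, 0.063]), (0.22, [342.0, 252.2], [0.314, -0.352, 0.063])]
lens_centre [(0.91, [263.6, 208.3], [0.509, -0.178, 0.131]), (0.57, [126.4, 313.7], [0.171, -0.371, 0.131])]
comb [(0.63, [265.5, 245.2], [0.499, -0.238, 0.063])]
```

View pics/k.png

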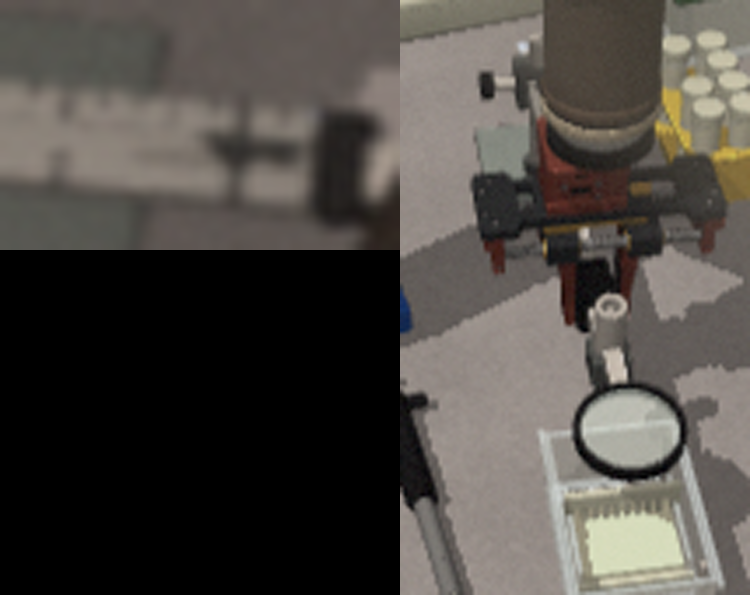

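```bash
python3 -c "
from h import *
t=shot('top');s=shot('side')
print(np.round(at_z(s,(264.3,230),.063),3))
g=t['pixels'].mean(2)
for r in range(163,176): print(r,g[r,162:184].round().astype(int).tolist())
o=cv2.imread('pics/t.png').mean(2)
print('old')
for r in range(163,172): print(r,o[r,142:160].round().astype(int).tolist())"
```

```text
[ 0.51  -0.192  0.063]
163 [89, 84, 80, 74, 81, 87, 85, 88, 88, 89, 88, 87, 87, 87, 91, 90, 90, 92, 91, 90, 91, 88]
164 [107, 96, 93, 92, 95, 95, 95, 94, 93, 88, 90, 88, 84, 86, 90, 89, 90, 90, 89, 87, 90, 89]
165 [125, 113, 112, 121, 119, 112, 119, 118, 108, 96, 101, 91, 80, 96, 102, 97, 92, 95, 97, 91, 82, 86]
166 [129, 125, 128, 130, 124, 118, 127, 130, 124, 115, 119, 99, 83, 107, 120, 115, 102, 112, 114, 99, 64, 53]
167 [121, 121, 123, 127, 122, 123, 127, 128, 123, 118, 118, 98, 84, 114, 126, 121, 116, 123, 120, 93, 52, 35]
168 [127, 125, 127, 128, 125, 125, 126, 116, 98, 82, 80, 71, 72, 99, 106, 110, 115, 117, 110, 78, 46, 34]
169 [130, 128, 126, 126, 123, 124, 122, 117, 99, 65, 56, 54, 55, 62, 67, 67, 69, 79, 86, 60, 37, 37]
170 [129, 121, 117, 115, 115, 111, 113, 113, 104, 83, 60, 48, 53, 63, 66, 57, 57, 73, 83, 59, 37, 37]
171 [131, 127, 125, 123, 122, 119, 118, 117, 113, 106, 84, 58, 72, 96, 99, 89, 86, 94, 96, 60, 38, 35]
172 [131, 132, 132, 132, 130, 131, 129, 128, 128, 125, 106, 80, 99, 119, 122, 119, 116, 115, 103, 59, 34, 36]
173 [116, 122, 123, 123, 123, 125, 125, 126,
[... 407 characters left out ...]
7, 121, 141, 138, 154, 151, 132, 132, 143, 140]
165 [134, 138, 146, 147, 148, 156, 157, 145, 118, 114, 144, 154, 160, 148, 125, 139, 160, 155]
166 [134, 136, 137, 140, 140, 137, 130, 115, 92, 89, 112, 139, 147, 135, 121, 140, 154, 156]
167 [118, 120, 124, 131, 133, 131, 121, 95, 73, 71, 87, 128, 139, 134, 128, 131, 127, 138]
168 [127, 127, 128, 128, 128, 124, 113, 95, 70, 66, 78, 113, 124, 121, 117, 124, 121, 134]
169 [158, 157, 152, 149, 149, 142, 134, 122, 91, 94, 106, 124, 125, 118, 116, 119, 116, 129]
170 [164, 166, 165, 164, 164, 163, 161, 146, 123, 146, 157, 157, 147, 123, 118, 136, 134, 130]
171 [147, 154, 157, 159, 156, 159, 158, 144, 127, 154, 167, 167, 155, 130, 135, 156, 161, 160]
```

Mark at column 173.5 and index at about 172–173; tool travel gives 99 mm. I nudge out 1.5 mm to centre between the estimates.

Emit:
play_rows --motion '[0,-0.001,0,0,0,0,0,0,-0.0017,0,0,0,0,0,0,-0.0017,0,0,0,0,0,0,-0.0017,0,0,0,0,0,0,-0.0017,0,0,0,0,0,0,-0.0017,0,0,0,0,0]' --force 35

```text
time_s: 16.88
ee_pos: [0.5291, -0.041, 0.0973]
tcp_rot: [0.744, 0.668, -0.0, -0.0]
contact_force: [-2.9, 1.7, 6.0]
width: 0.032
```

```bash
python3 -c "
from h import *
t=shot('top')
delta([.5358,.0236,.0973],-6.2)
g=t['pixels'].mean(2)
for r in range(166,174): print(r,g[r,162:184].round().astype(int).tolist())"
```

```text
[0.065, -0.0003, 0.0] [-0.0, -0.0, 0.1] pos [ 0.5291 -0.041   0.0973] F [-4.1  1.6  5. ] w 0.0324 t 16.9333
166 [127, 126, 128, 131, 124, 118, 128, 129, 123, 115, 123, 115, 92, 108, 120, 116, 102, 110, 108, 88, 59, 55]
167 [123, 123, 125, 126, 121, 122, 127, 128, 124, 119, 121, 115, 94, 117, 125, 122, 115, 123, 120, 89, 49, 37]
168 [126, 126, 126, 127, 125, 125, 124, 116, 98, 81, 83, 83, 78, 99, 107, 110, 114, 118, 111, 80, 44, 32]
169 [131, 127, 126, 125, 124, 126, 124, 117, 98, 68, 54, 58, 55, 63, 66, 67, 69, 77, 84, 60, 38, 36]
170 [131, 125, 118, 114, 113, 111, 112, 112, 105, 83, 67, 55, 50, 52, 63, 59, 58, 73, 86, 59, 36, 35]
171 [132, 130, 123, 123, 122, 118, 118, 118, 115, 110, 99, 74, 67, 75, 92, 89, 86, 95, 96, 60, 34, 35]
172 [131, 132, 132, 132, 129, 130, 130, 126, 128, 125, 120, 99, 99, 109, 120, 120, 116, 114, 102, 59, 33, 33]
173 [117, 121, 124, 122, 126, 125, 126, 125, 127, 128, 120, 101, 109, 124, 129, 131, 128, 123, 106, 59, 30, 35]
```

The left edge did not move (a static shadow); the index core moved from about 173.2 to 173.9, slightly past the mark, so I ease back 1 mm.

Emit:
play_rows --motion '[0,0.0005,0,0,0,0,0,0,0.001,0,0,0,0,0,0,0.001,0,0,0,0,0,0,0.001,0,0,0,0,0,0,0.001,0,0,0,0,0,0,0.001,0,0,0,0,0]' --force 35

```text
time_s: 17.43
ee_pos: [0.5292, -0.0406, 0.0973]
tcp_rot: [0.744, 0.668, -0.0, 0.0]
contact_force: [-4.4, -0.3, 6.1]
width: 0.0325
```

```bash
python3 -c "
from h import *
delta([.5358,.0236,.0973],-6.2)
print(np.abs(manip.observe()['qvel']).max())
print(manip.hand_in())"
```

```text
[0.0646, -0.0003, -0.0] [-0.0, 0.0, 0.0] pos [ 0.5292 -0.0406  0.0973] F [-4.4 -0.3  6.1] w 0.0325 t 17.4333
0.0011281215196851594
the job is handed in; nothing more can be done
None
```

The magnifier is on the spigot with its lens pointing out along the boom, the boom is drawn out to about 100 mm, and the job is handed in. I pushed the sleeve down until it met 28 N with the boom still at about 36 mm. I then squeezed the grip at 35 N and drew the boom out, and it is still held that way. The run took 17.4 s.

- **Boom position:** before the last 1 mm back-off, the index line was about 0–2 mm past the 100 mm mark in the top view. Tool travel from the start reading gives about 100.6 mm. An earlier edge reading suggested 96 mm, but that edge was a shadow that did not move with the boom. I did not read the scale again after the back-off; the tool moved back only about 0.4 mm of the 1 mm asked for.
- **Button:** the fingers are 32.5 mm apart, which is the width with the button right in.
- **Lens:** the detected lens centre was about 13 mm from the comb's top edge in the images, within the 30 mm allowed. The network's comb positions disagreed by several centimetres, so for the comb I used the edge I read in the picture.
- **Other things:** I touched nothing else that I know of. I did not measure the bystanders' positions at the end.

I viewed 11 pictures, one over the budget.

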